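# Lock the shaking bath's carriage by feel

### The job

Secure the shaking bath for moving: slide the shutter on its front fully open, then take the red-handled lock bar from the bench and reach through the slot. You cannot see the carriage plate inside, so feel along it with the bar's tip until it finds the hole, push the bar fully home with its collar up to the front panel, and let go of it. Leave the shutter open and everything else on the bench where it stands.

Things in the scene. Friction and masses are not known exactly. Their poses are not given: they have to be found in the camera images.
- bath: White shaking bath, fixed on the bench: 225 mm deep, 380 mm wide, 145 mm tall in front (195 mm from 125 mm behind the panel). Origin: on the bench, in the plane of the front panel, below the slot's middle. +x goes into the bath, +y along the panel (which spans y = -165 to 215 mm), +z up. Guide rails stand 12 mm out from the panel at z = 58 to 65 and 115 to 122 mm.
- slot (a point): Middle of the mouth of the level slot in the front panel, axes as the bath's, 90 mm above the bench. The slot is 120 mm wide (y = -60 to 60 mm) and 24 mm high, a straight tunnel 45 mm deep. The shutter covers it at the start.
- plate_face (a point): Middle of the slot 50 mm inside it, where the unseen flat face of the carriage's latch plate stands; NOT the hole. The plate closes the whole slot and is sprung: it yields up to 12 mm inwards (1.5 N at first, 4.5 N at the end). One hole, 19 mm wide, 24 mm high, through its 40 mm thickness, at the slot's mid-height and an unknown place from 38 mm left to 38 mm right of this point.
- shutter (a joint): Grey shutter over the slot, sliding along the bath's +y to open: 0 m closed, 0.135 m fully open (slot wholly clear from 0.126 m). It stays where it is left; about 1.5 N moves it. Plate 132 mm wide, its outer face 8 mm out from the panel.
- shutter_tab (a point): Grip point of the shutter's blue tab, which moves with it: an upright fin 12 mm thick (along the bath's y), standing out 30 mm from the shutter (along the bath's x), z = 85 to 140 mm. The point is in the middle of the fin's thickness and reach, at z = 120 mm. Closed, it lies at the bath's y = +45 mm.
- lockbar: Lock bar, 198 mm long, about 0.15 to 0.31 kg, lying on the bench. Its x axis runs from the handle to the tip; origin under the middle of its length, bar axis at z = 18 mm. Red handle: x = -99 to -9 mm, 22 mm wide (y), 30 mm high. Steel collar: x = -9 to -1 mm, 40 mm wide, 36 mm high, too big for the slot. Round steel shaft 16 mm in diameter from the collar to the tip at x = 99 mm (100 mm of shaft, the last 4 mm tapered).
- bar_handle (a point): Middle of the lock bar's handle, on the bar's axis (54 mm behind the origin). Axes as the lock bar's.
- bar_tip (a point): End of the lock bar's shaft, on its axis. Fully home it is about 100 mm inside the front panel (bath x).
- jar: Amber glass jar with a black lid, 56 mm in diameter, 66 mm tall, beside the lock bar's shaft; origin under its centre. Leave alone.
- dish: White dish, 68 mm in diameter, 22 mm tall, on the other side of the shaft; origin under its centre. Leave alone.
- weight: Brass weight, 48 mm in diameter, 40 mm tall, behind the lock bar's handle; origin under its centre. Leave alone.
- mug: Blue mug, 62 mm in diameter with a side handle, 66 mm tall; origin under its centre. Leave alone.
- wrench: Wrench 170 mm long, lying on the bench along its x axis. Leave alone.
- beaker: Glass beaker, 66 mm in diameter, 66 mm tall; origin under its centre. Leave alone.
- flask: White plastic bottle with a blue cap, 66 mm in diameter, 150 mm tall; origin under its centre. Leave alone.
- tubebox: Flat blue box with a white lid, 60 x 120 x 32 mm, on the bench in front of the bath; origin under its centre. Leave alone.

How it is judged:
By the outcome, as a careful person would: the job done as asked, in the order asked, and still so for the second after the job is handed in, with the robot touching nothing.
It also fails if it takes over 64 s, if anything falls off the work surface, if the arm or the gripper's body presses on something with over 40 N, if the wrist force passes 120 N, or if a joint passes its speed limit or range.

### The arm

A 6-joint arm with a two-finger parallel gripper is mounted at the origin on the work surface. World frame = base frame: x ahead of the robot, y to its left, z up, the work surface at z = 0. Lengths are in m, angles in rad, forces in N, time in s.
With the tool pointing down it reaches from about 0.35 to 0.725 m from the base axis. Payload 4.3 kg.
Tool frame: the origin (TCP) lies at the very end of the fingers, on their centre line; the grasp point (between the pads) lies robot.grip_point_offset behind it (robot.grip_point_offset is the distance from the TCP to the grasp point, in m); z points along the fingers, y is the direction in which the jaws open and shut (so a half turn about z gives the same grasp; the last joint's range is limited). The gripper opens to 85 mm and grips with 20 to 120 N. Pads are 22 mm wide; open, the fingers measure 114 mm over their backs; the gripper's body (76 mm by 85 mm) begins 54 mm behind the grasp point. The pads swing forward as they close: fully open they stand 13 mm farther back than shut.
Start: joints at [-1.314, 0.377, 0.081, 1.274, 0, 1.46], TCP at [0.206, -0.537, 0.231] pointing down, gripper open.
Joint ranges: [-2.72, 2.72], [-0.84, 1.66], [-1.02, 1.22], [-1.77, 2.12], [-1.37, 1.28], [-3.14, 3.14]. Speed limits (rad/s): [2.57, 2.57, 3.14, 3.14, 3.14, 3.14].

### API

Orientations are given as a rotation vector (axis times angle).
In Python, from station import robot, vision, search_frame, cut_out, place_of gives the robot as it stands. The module is installed in compiled form; this text tells all that it offers.
- The arm moves only by the shell command python3 -m handwheel 'ROWS' [FORCE]. ROWS is JSON, a list of rows, each a list of 5 numbers: the shift along the tool's x, y, z in m, then the turn about the tool's z in degrees, then the gripper's target within -1 to 1 (fully open at 1, half-way at 0, shut at -1). In form: [[x, y, z, twist, fingers], ...]. A call has 1 to 20 rows; each row is the pose to reach, as a shift and turn from the pose measured when the call began, along the tool's axes at that moment; what a row does not reach only later rows make up. A row lasts 1/8 s, in which the tool goes at most 62.5 mm and 10.7 degrees, less where a joint would pass 70% of its speed; a pose out of reach is approached as far as the arm can. A call with a gripper value outside its range is refused whole. The fingers move at their own pace and stop on an object; FORCE is the grip in N (left out, the last holds). Time passes only in rows, so rows that repeat a pose let the fingers close. It gives the time, the measured TCP pose, the force and the opening at its end, in the units of the state.
- robot.state(): the state, without advancing time (a new reading comes with each control period).
- vision.camera(name): name is "side" or "top"; returns the picture (420x560x3 uint8, blue, green, red); there is no depth.
- vision.camera_model(name): a dict with "fx", "fy", "cx", "cy" (pixels), "rvec" (rotation vector, rad) and "tvec" (3), from world to camera coordinates, as OpenCV has them. Camera axes: x right, y down, z forward; pixel columns grow to the right and rows downward; lengths in m; the calibration is good to about 2 mm. A picture is of the moment at which its call begins. camera_model takes no time and is no camera call.
- robot.close_job(): hands the job in, once; it reports no verdict.
Trained networks look in the newest picture that a camera, given by its name, has taken for a name from the list of things; names that differ only in an ending like _2 or _b are one class to them, and where a whole thing is asked for, a point or a joint stands for the part that bears it (a point fixed in the world has none). Each returns a list of dicts, best first, with "score" (0 to 1); they miss things now and then, are a little off and sometimes report something else, mostly with a low value. They report only what shows in the picture. A call takes as long as a camera call.
- search_frame(query, camera): "box" ([left, top, right, bottom] in pixels, round what is visible of it).
- cut_out(query, camera): "region" (420x560 bool, what is visible of it) and "box" ([left, top, right, bottom] in pixels, round what is visible of it).
- place_of(query, camera): "at" ([column, row] in pixels: a listed point, or the origin of a listed thing).
The state is a dict: "time": time; "joints": joint angles; "joint_velocities": joint speeds; "joint_torque": joint torques, N m; "ee_pos": TCP position; "orientation": TCP orientation; "ft_force": force on the tool from outside, world axes, zero at the start; "moment": the same for the moment, N m; "finger_gap": opening from 0.0 (shut) to 1.0 (fully open).
Only numpy, scipy, OpenCV 4.12 (cv2) and the standard library are available. Lean on these libraries where they do the work, as an engineer would, in place of code of your own. Each camera call takes 0.05 s, during which the arm holds its last target.

## Working session

There is one attempt and no reset: what is moved stays moved. The work goes in short steps, Python scripts to look and compute and a shell command to move; the robot and the scene stay as the last step left them, time stands still between calls to the robot, and variables do not carry over. Pictures are saved under pics/ and viewed, and the job is handed in when it is done.

```bash
mkdir -p pics; python3 - <<'E'
from station import robot, vision
import cv2
print(robot.state(), robot.grip_point_offset)
for n in("side","top"):
    cv2.imwrite(f"pics/{n}0.png",vision.camera(n)); print(vision.camera_model(n))
E
```

```text
{'time': 0.0, 'joints': array([-1.31430566e+00,  3.78074182e-01,  7.96383825e-02,  1.27441971e+00,
       -4.47166428e-06,  1.46049529e+00]), 'joint_velocities': array([ 0.00020359, -0.00012186, -0.00052254,  0.00079147,  0.0004543 ,
        0.00148606]), 'joint_torque': array([ 2.21118773e-05, -4.63600838e+01,  2.69877523e+01,  2.07556458e-02,
        1.64118333e-04, -9.34034460e-06]), 'ee_pos': array([ 0.20604327, -0.53610899,  0.23035938]), 'orientation': array([-3.08688941e+00, -5.72556292e-01,  2.43065319e-04]), 'ft_force': array([0.0443339 , 0.42845441, 0.23374255]), 'moment': array([ 0.06083158, -0.01168015,  0.03513844]), 'finger_gap': 0.9997486007557129} 0.0187
{'fx': 499.66796006158876, 'fy': 499.66796006158876, 'cx': 277.54922775299923, 'cy': 211.88937613718264, 'rvec': array([ 0.18219027, -2.91531402,  1.04643657]), 'tvec': array([0.53263921, 0.10730298, 1.32654995])}
{'fx': 477.3067620552164, 'fy': 477.3067620552164, 'cx': 283.0151694050413, 'cy': 206.06258553880744, 'rvec': array([ 2.19098827, -2.00760953,  0.23421993]), 'tvec': array([-0.02956332,  0.55061064,  1.24160032])}
```

View pics/side0.png

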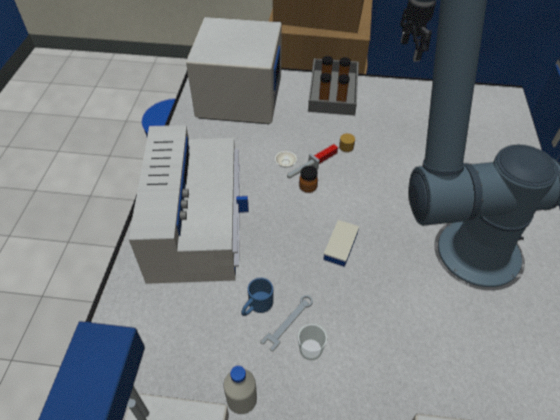

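View pics/top0.png

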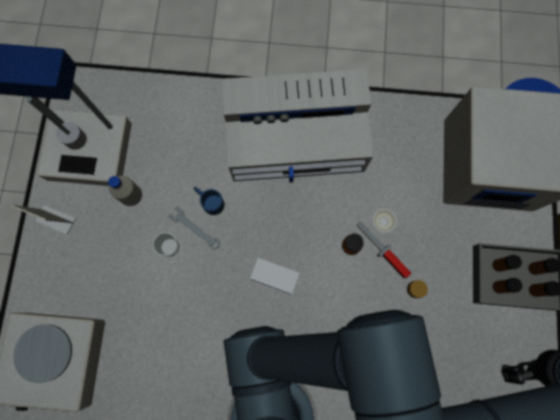

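```bash
cat > h.py <<'E'
import numpy as np, cv2
from scipy.spatial.transform import Rotation as R
from station import robot, vision, search_frame, cut_out, place_of
M={n:vision.camera_model(n) for n in("side","top")}
def KRT(n):
    m=M[n];K=np.array([[m['fx'],0,m['cx']],[0,m['fy'],m['cy']],[0,0,1]]);r=cv2.Rodrigues(np.array(m['rvec']))[0];return K,r,np.array(m['tvec'])
def tri(a,b):
    P=[]
    for n in("side","top"):
        K,r,t=KRT(n);P.append(K@np.c_[r,t])
    X=cv2.triangulatePoints(P[0],P[1],np.array(a,float).reshape(2,1),np.array(b,float).reshape(2,1)).ravel();return X[:3]/X[3]
def onz(n,px,z):
    K,r,t=KRT(n);d=r.T@np.linalg.inv(K)@np.array([px[0],px[1],1.]);c=-r.T@t;return c+d*(z-c[2])/d[2]
def proj(n,X):
    m=M[n];K,r,t=KRT(n);return cv2.projectPoints(np.array(X,float).reshape(-1,1,3),np.array(m['rvec']),np.array(m['tvec']),K,None)[0].reshape(-1,2)
def snap(tag,crop=None,cam=("side","top"),s=4):
    for n in cam:
        im=vision.camera(n)
        if crop and n in crop:
            a,b,c,d=crop[n];im=cv2.resize(im[b:d,a:c],None,fx=s,fy=s,interpolation=cv2.INTER_CUBIC)
        cv2.imwrite(f"pics/{tag}_{n}.png",im)
E
python3 - <<'E'
from h import *
for n in M: vision.camera(n)
for q,z in (("bath",0),("slot",.09),("shutter_tab",.12),("lockbar",0),("bar_handle",.018),("bar_tip",.018),("jar",0),("dish",0),("weight",0)):
    o={}
    for n in M:
        r=place_of(q,n)
        if r: o[n]=r[0]["at"]; print(q,n,np.round(o[n],1),round(r[0]["score"],2),"onz",np.round(onz(n,o[n],z),4))
    if len(o)==2: print("   tri",np.round(tri(o["side"],o["top"]),4))
E
python3 - <<'E'
from h import *
snap("z",{"top":(220,60,440,200),"side":(120,120,380,300)},s=3)
E
```

```text
bath side [235.4 210.8] 0.97 onz [ 0.6644 -0.0598  0.    ]
bath top [306. 178.] 0.73 onz [ 0.6545 -0.0399  0.    ]
   tri [ 0.6542 -0.0399  0.0222]
slot side [234.3 195.2] 0.85 onz [ 0.6582 -0.04    0.09  ]
slot top [306.6 164.3] 0.7 onz [ 0.6668 -0.0358  0.09  ]
   tri [ 0.6603 -0.0351  0.0973]
shutter_tab side [243.8 200.7] 0.72 onz [0.6241 0.0013 0.12  ]
shutter_tab top [291.4 173.8] 0.56 onz [0.6272 0.0033 0.12  ]
   tri [0.6248 0.0034 0.1231]
lockbar side [312.4 167.9] 0.65 onz [ 0.4616 -0.2567  0.    ]
lockbar top [383.9 249.9] 0.92 onz [ 0.4643 -0.274   0.    ]
   tri [ 0.4646 -0.2776 -0.0202]
bar_handle side [324.3 152. ] 0.75 onz [ 0.4302 -0.312   0.018 ]
bar_handle top [396.5 266.4] 0.91 onz [ 0.419  -0.3067  0.018 ]
   tri [ 0.4248 -0.3073  0.0207]
bar_tip side [286.3 176.5] 0.66 onz [ 0.5349 -0.1938  0.018 ]
bar_tip top [360.3 221.2] 0.65 onz [ 0.5368 -0.2009  0.018 ]
   tri [ 0.537  -0.2019  0.0099]
jar side [309.9 186.4] 0.81 onz [ 0.4628 -0.1797  0.    ]
jar top [352.5 245.2] 0.92 onz [ 0.4699 -0.1853  0.    ]
   tri [ 0.4666 -0.1851 -0.0046]
dish top [381.6 221.9] 0.7 onz [ 0.5439 -0.2643  0.    ]
weight side [345.5 148.1] 0.57 onz [ 0.3647 -0.3572  0.    ]
weight top [415.  288.8] 0.83 onz [ 0.3639 -0.364   0.    ]
   tri [ 0.3643 -0.3662 -0.0082]
```

View pics/z_top.png

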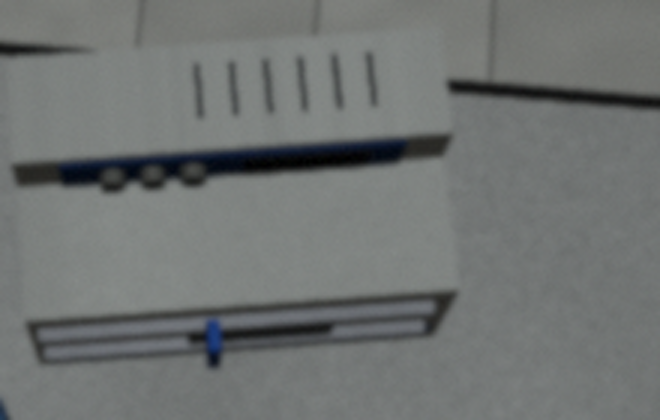

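View pics/z_side.png

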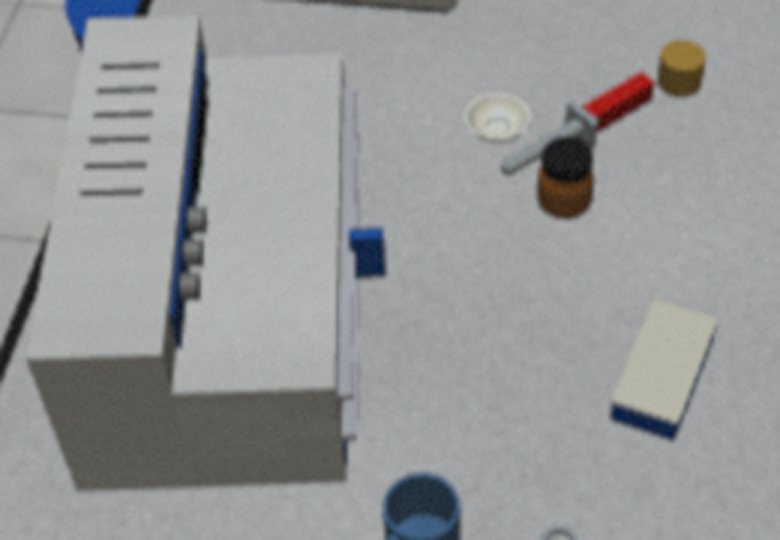

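```bash
python3 - <<'E'
from h import *
L=tri((120+338/3,120+388/3),(220+30/3,60+322/3)); Rr=tri((120+343/3,120+57/3),(220+456/3,60+291/3))
print(L,Rr,np.linalg.norm(L-Rr)); 
from scipy.optimize import least_squares
obs=[("side",(232.7,249.3),(0,.215,.145)),("side",(234.3,139),(0,-.165,.145)),("top",(230,167.3),(0,.215,.145)),("top",(372,157),(0,-.165,.145)),
("side",(243.8,200.7),(-.023,.045,.12)),("top",(291.4,173.8),(-.023,.045,.12)),
# low corners
("side",(120+345/3,120+480/3),(0,.215,0)),("top",(220+45/3,60+362/3),(-.0,.215,.0)),("top",(220+433/3,60+336/3),(0,-.165,0))]
def W(p,b):
    c,s=np.cos(p[2]),np.sin(p[2]);return [p[0]+c*b[0]-s*b[1],p[1]+s*b[0]+c*b[1],b[2]]
f=lambda p:np.concatenate([proj(n,W(p,b))[0]-px for n,px,b in obs])
s=least_squares(f,[.655,-.04,0],loss="soft_l1");print(s.x,np.degrees(s.x[2]));print(f(s.x).reshape(-1,2).round(1))
p=s.x
for nm,b in (("tab",(-.023,.045,.12)),("tabopen",(-.023,.18,.12)),("slot",(0,0,.09)),("home grip",(-.053,0,.09))):print(nm,np.round(W(p,b),4),"r",np.hypot(*W(p,b)[:2]))
e=robot.state();print(R.from_rotvec(e['orientation']).as_matrix().round(4))
E
```

```text
[0.62371889 0.16513396 0.13600191] [ 0.68512631 -0.20404989  0.13977513] 0.37427506574406894
[ 0.65777214 -0.04247749  0.16346245] 9.365708634446403
[[-1.  -0.9]
 [-0.  -1.8]
 [-2.3 -0.1]
 [ 0.8 -0.2]
 [-1.2 -1. ]
 [ 1.9 -0. ]
 [ 0.6  1.6]
 [-2.   1.7]
 [-1.   0.9]]
tab [ 0.6278 -0.0018  0.12  ] r 0.6277582821199288
tabopen [0.6058 0.1314 0.12  ] r 0.619869219761455
slot [ 0.6578 -0.0425  0.09  ] r 0.6591422681443555
home grip [ 0.6055 -0.0511  0.09  ] r 0.6076313478232127
[[ 9.335e-01  3.586e-01  0.000e+00]
 [ 3.586e-01 -9.335e-01 -1.000e-04]
 [-0.000e+00  1.000e-04 -1.000e+00]]
```

```bash
python3 -m handwheel '[[0.03,-0.02,0,1,1],[0.08,-0.05,0,3,1],[0.13,-0.08,0,5,1],[0.18,-0.11,0,7,1],[0.23,-0.14,0,9,1],[0.28,-0.17,0,11.6,1],[0.33,-0.20,0,11.6,1],[0.38,-0.23,0,11.6,1],[0.43,-0.26,0,11.6,1],[0.48,-0.29,0,11.6,1],[0.53,-0.322,0,11.6,1],[0.565,-0.343,0,11.6,1],[0.58,-0.3525,0,11.6,1],[0.58,-0.3525,0.0,11.6,1],[0.58,-0.3525,0.0,11.6,1]]' 40
python3 - <<'E'
from h import *
snap("a",{"top":(220,60,440,200),"side":(150,80,350,240)},s=3)
e=robot.state();print(e['ee_pos'],R.from_rotvec(e['orientation']).as_matrix().round(3)[:,0])
print(place_of("shutter_tab","side")[:1],place_of("shutter_tab","top")[:1])
E
```

```text
time: 3.08
ee_pos: [0.6206, -0.001, 0.2314]
orientation: [3.131, 0.256, -0.001]
ft_force: [-0.4, 0.4, 0.1]
finger_gap: 1.006
[ 0.62053197 -0.00113469  0.23155128] [ 0.987  0.162 -0.   ]
[{'at': [243.0, 199.3], 'score': 0.63}] []
```

View pics/a_side.png

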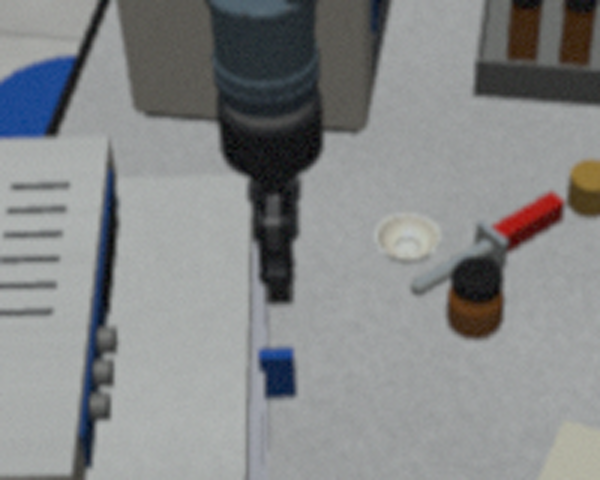

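View pics/a_top.png

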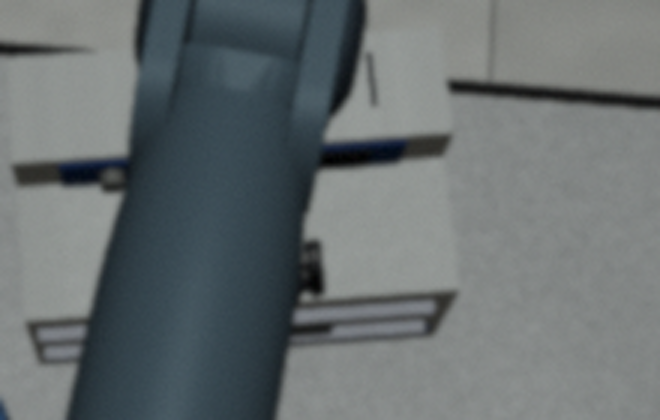

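```bash
python3 -m handwheel '[[0,0,0.04,0,1],[0,0,0.09,0,1],[0,0,0.12,0,1],[0,0,0.13,0,1],[0,0,0.13,0,1],[0,0,0.13,0,1]]'
python3 - <<'E'
from h import *
snap("b",{"side":(150,80,350,240)},cam=("side",),s=3)
E
```

```text
time: 4.03
ee_pos: [0.6221, -0.0012, 0.1035]
orientation: [3.13, 0.255, 0.005]
ft_force: [-0.5, 0.6, 0.3]
finger_gap: 1.0
```

View pics/b_side.png

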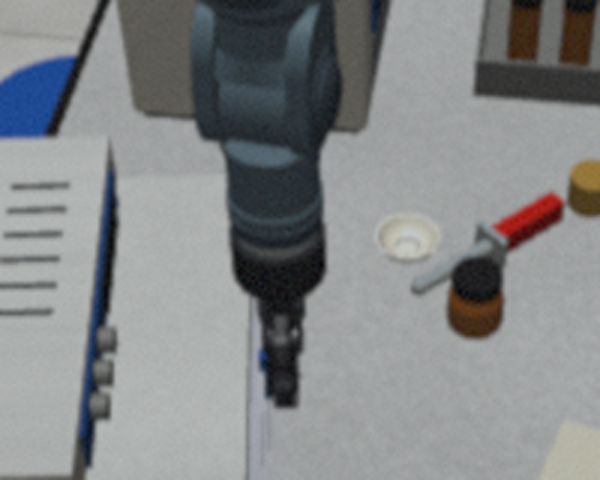

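```bash
python3 -m handwheel '[[0,0,0,0,-1],[0,0,0,0,-1],[0,0,0,0,-1],[0,0,0,0,-1],[0,0,0,0,-1],[0,0,0,0,-1],[0,0,0,0,-1]]' 40
```

```text
time: 4.95
ee_pos: [0.6222, -0.001, 0.1037]
orientation: [3.131, 0.255, 0.006]
ft_force: [-1.0, 1.3, 2.4]
finger_gap: 0.14
```

```bash
python3 -m handwheel '[[0,-0.01,0,0,-1],[0,-0.025,0,0,-1],[0,-0.04,0,0,-1],[0,-0.055,0,0,-1],[0,-0.07,0,0,-1],[0,-0.085,0,0,-1],[0,-0.1,0,0,-1],[0,-0.115,0,0,-1],[0,-0.125,0,0,-1],[0,-0.13,0,0,-1],[0,-0.133,0,0,-1],[0,-0.135,0,0,-1],[0,-0.135,0,0,-1],[0,-0.135,0,0,-1]]'
```

```text
time: 6.7
ee_pos: [0.6003, 0.1312, 0.1036]
orientation: [3.129, 0.254, 0.005]
ft_force: [-2.8, -4.8, 5.4]
finger_gap: 0.132
```

```bash
python3 -m handwheel '[[0,-0.002,0,0,-1],[0,-0.002,0,0,-1],[0,0,0,0,0],[0,0,0,0,0],[0,0,0,0,0.5],[0,0,0,0,0.5],[0,0,-0.05,0,0.5],[0,0,-0.1,0,0.5],[0,0.06,-0.13,0,0.5],[0,0.12,-0.13,0,0.5],[0,0.18,-0.13,0,0.5],[0,0.24,-0.13,0,0.5],[0,0.3,-0.13,0,0.5],[0,0.3,-0.13,0,0.5]]'
python3 - <<'E'
from h import *
snap("c",{"top":(210,60,450,300),"side":(150,100,350,280)},s=3)
e=robot.state();print(e['ee_pos'],R.from_rotvec(e['orientation']).as_matrix().round(4),e['ft_force'])
for q,z in (("shutter_tab",.12),("slot",.09),("lockbar",0),("bar_handle",.018),("bar_tip",.018)):
    o={}
    for n in M:
        r=place_of(q,n)
        if r: o[n]=r[0]["at"]; print(q,n,np.round(o[n],1),round(r[0]["score"],2),"onz",np.round(onz(n,o[n],z),4))
    if len(o)==2: print("   tri",np.round(tri(o["side"],o["top"]),4))
E
```

```text
time: 8.45
ee_pos: [0.6483, -0.1692, 0.2335]
orientation: [3.129, 0.244, 0.005]
ft_force: [-0.7, 1.0, 0.3]
finger_gap: 0.753
[ 0.64804713 -0.16493437  0.23402867] [[ 0.9871  0.1599  0.003 ]
 [ 0.1599 -0.9871 -0.0013]
 [ 0.0028  0.0017 -1.    ]] [0.31285606 1.25169432 0.44512816]
shutter_tab side [239.6 244.7] 0.76 onz [0.6111 0.1393 0.12  ]
shutter_tab top [240.3 176.5] 0.81 onz [0.6078 0.1372 0.12  ]
   tri [0.6103 0.1374 0.1167]
slot side [234.  194.9] 0.64 onz [ 0.6592 -0.0409  0.09  ]
slot top [309.6 165.1] 0.83 onz [ 0.6653 -0.0441  0.09  ]
   tri [ 0.6626 -0.0438  0.088 ]
lockbar side [311.8 166.1] 0.61 onz [ 0.464  -0.2642  0.    ]
lockbar top [383.2 251.1] 0.59 onz [ 0.4608 -0.2722  0.    ]
   tri [ 0.4634 -0.2746 -0.0108]
bar_handle side [326.1 154.5] 0.68 onz [ 0.424  -0.3017  0.018 ]
bar_handle top [395.8 266.7] 0.77 onz [ 0.418  -0.3048  0.018 ]
   tri [ 0.4214 -0.3067  0.0124]
bar_tip side [287.1 176.2] 0.6 onz [ 0.5326 -0.1953  0.018 ]
```

View pics/c_side.png

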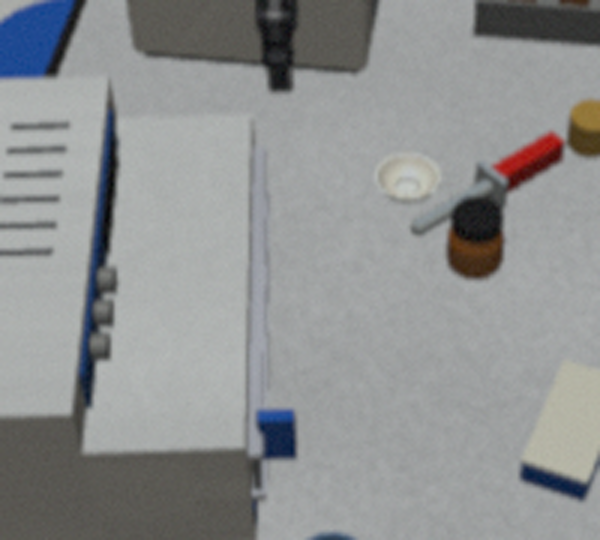

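View pics/c_top.png

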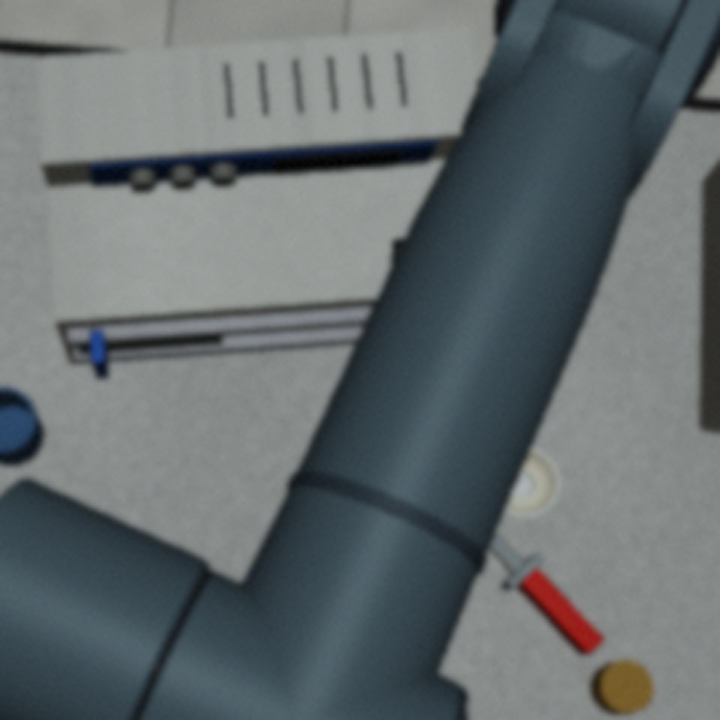

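```bash
python3 - <<'E'
from h import *
for n,f in (("top","pics/top0.png"),("side","pics/side0.png")):
    im=cv2.imread(f).astype(int);b,g,r=im[...,0],im[...,1],im[...,2]
    m=((r>110)&(g<60)&(b<60)).astype(np.uint8)
    k,l,st,c=cv2.connectedComponentsWithStats(m);i=1+np.argmax(st[1:,4])
    ys,xs=np.nonzero(l==i);P=np.array([onz(n,(x,y),.028)[:2] for x,y in zip(xs,ys)])
    mu=P.mean(0);U,S,V=np.linalg.svd(P-mu);v=V[0]*np.sign(V[0][0]);t=(P-mu)@v
    print(n,len(xs),mu,np.degrees(np.arctan2(v[1],v[0])),t.min(),t.max())
E
```

```text
top 204 [ 0.42743669 -0.30625405] 46.199260528616534 -0.04279618932441504 0.042391560753956156
side 103 [ 0.42493458 -0.3048273 ] 46.281668768023884 -0.038375211693449915 0.03755029878258874
```

```bash
python3 -m handwheel '[[-0.03,0.012,0,-4,1],[-0.075,0.03,0,-12,1],[-0.12,0.05,0,-20,1],[-0.165,0.068,0,-28,1],[-0.21,0.087,0.03,-34,1],[-0.242,0.1,0.07,-36.8,1],[-0.242,0.1,0.1,-36.8,1],[-0.242,0.1,0.1,-36.8,1],[-0.242,0.1,0.1,-36.8,1]]'
python3 - <<'E'
from h import *
snap("d",{"top":(320,180,470,330),"side":(230,80,400,230)},s=4)
e=robot.state();Rm=R.from_rotvec(e['orientation']).as_matrix();print(e['ee_pos'],Rm.round(4),np.degrees(np.arctan2(Rm[1,0],Rm[0,0])),e['ft_force'],e['joints'].round(2))
print("shift",Rm.T@(np.array([.425,-.306,.004])-e['ee_pos']))
E
```

```text
time: 10.18
ee_pos: [0.4268, -0.3024, 0.1354]
orientation: [2.886, 1.229, 0.005]
ft_force: [-0.6, -0.3, 0.3]
finger_gap: 0.999
[ 0.42741452 -0.3027949   0.13586298] [[ 0.6925  0.7214  0.006 ]
 [ 0.7214 -0.6925 -0.0044]
 [ 0.001   0.0073 -1.    ]] 46.16887895172685 [0.44020272 0.64085682 0.45523774] [-0.74  0.32 -0.26  0.99  0.    1.6 ]
shift [-0.00411201 -0.00049093  0.13185901]
```

View pics/d_side.png

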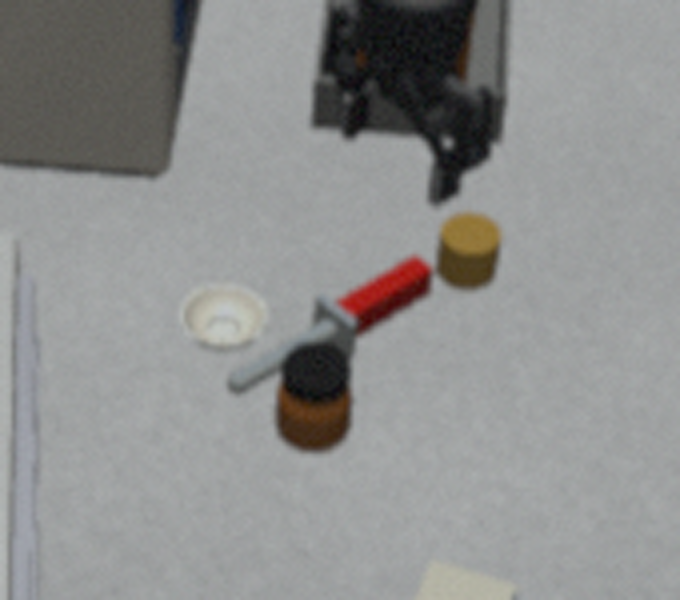

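View pics/d_top.png

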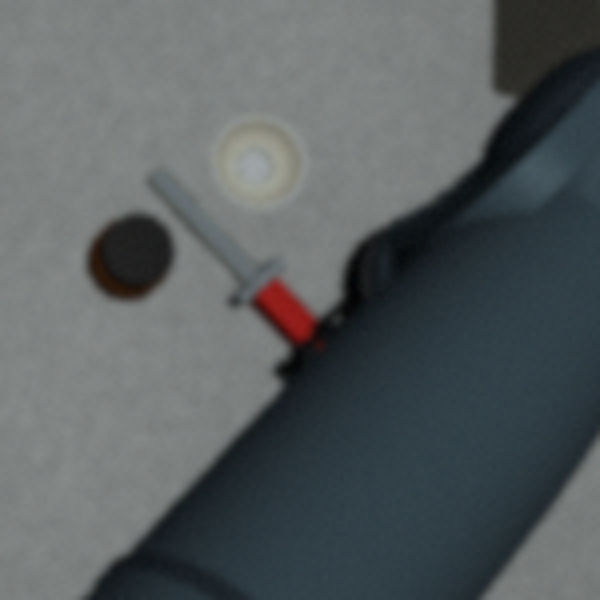

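```bash
python3 -m handwheel '[[-0.002,0,0.04,0,1],[-0.002,0,0.09,0,1],[-0.002,0,0.12,0,1],[-0.002,0,0.13,0,1],[-0.002,0,0.131,0,1],[-0.002,0,0.131,0,1]]'
python3 - <<'E'
from h import *
snap("e",{"side":(230,80,400,230)},cam=("side",),s=4)
E
```

```text
time: 11.02
ee_pos: [0.4282, -0.3059, 0.0065]
orientation: [2.881, 1.228, 0.008]
ft_force: [0.2, -0.4, 0.3]
finger_gap: 1.001
```

View pics/e_side.png

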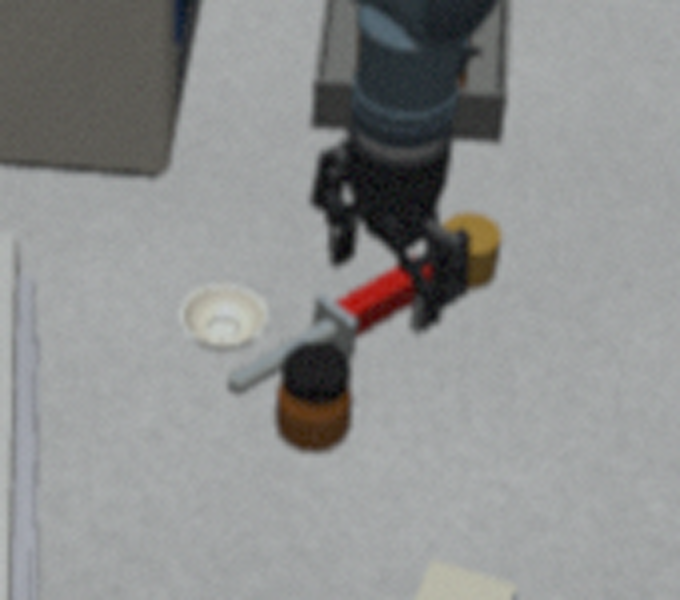

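```bash
python3 -m handwheel '[[0,0,0.001,0,0],[0,0,0.002,0,-0.5],[0,0,0.002,0,-1],[0,0,0.002,0,-1],[0,0,0.002,0,-1],[0,0,0.002,0,-1],[0,0,0.002,0,-1],[0,0,0.002,0,-1]]' 100
python3 - <<'E'
from h import *
print(robot.state()['ft_force'],robot.state()['ee_pos'])
E
```

```text
time: 12.08
ee_pos: [0.4282, -0.306, 0.0048]
orientation: [2.881, 1.228, 0.008]
ft_force: [-1.4, 1.2, 5.3]
finger_gap: 0.238
[-1.3878863   1.23486126  5.26481345] [ 0.42821991 -0.30604662  0.00477912]
```

```bash
python3 -m handwheel '[[0,0,-0.005,0,-1],[0,0,-0.015,0,-1],[0,0,-0.04,0,-1],[0,0,-0.07,0,-1],[0,0,-0.1,0,-1],[0,0,-0.115,0,-1],[0,0,-0.12,0,-1],[0,0,-0.12,0,-1],[0,0,-0.12,0,-1]]'
python3 - <<'E'
from h import *
snap("f",{"top":(300,170,450,320),"side":(230,60,400,210)},s=4)
e=robot.state();Rm=R.from_rotvec(e['orientation']).as_matrix();print(e['ee_pos'],Rm.round(4),np.degrees(np.arctan2(Rm[1,0],Rm[0,0])),e['ft_force'])
for q in ("bar_handle","bar_tip","lockbar"):
    o={}
    for n in M:
        r=place_of(q,n)
        if r: o[n]=r[0]["at"]; print(q,n,np.round(o[n],1),round(r[0]["score"],2))
    if len(o)==2: print("   tri",np.round(tri(o["side"],o["top"]),4))
E
```

```text
time: 13.2
ee_pos: [0.4265, -0.3046, 0.1235]
orientation: [2.883, 1.229, 0.007]
ft_force: [-0.8, -0.4, -3.1]
finger_gap: 0.235
[ 0.4266071  -0.30468775  0.12372673] [[ 6.924e-01  7.214e-01  7.000e-03]
 [ 7.215e-01 -6.924e-01 -5.400e-03]
 [ 9.000e-04  8.800e-03 -1.000e+00]] 46.17659237073373 [ 0.52562362  0.56197257 -3.0882755 ]
bar_handle side [327.1 126.2] 0.87
bar_handle top [409.8 262.7] 0.88
   tri [ 0.4251 -0.3187  0.1145]
bar_tip side [286.6 147.8] 0.68
bar_tip top [366.6 216.2] 0.76
   tri [ 0.5331 -0.2006  0.1255]
lockbar side [314.6 139.8] 0.72
lockbar top [388.6 245.4] 0.71
   tri [ 0.4613 -0.2634  0.1084]
```

View pics/f_side.png

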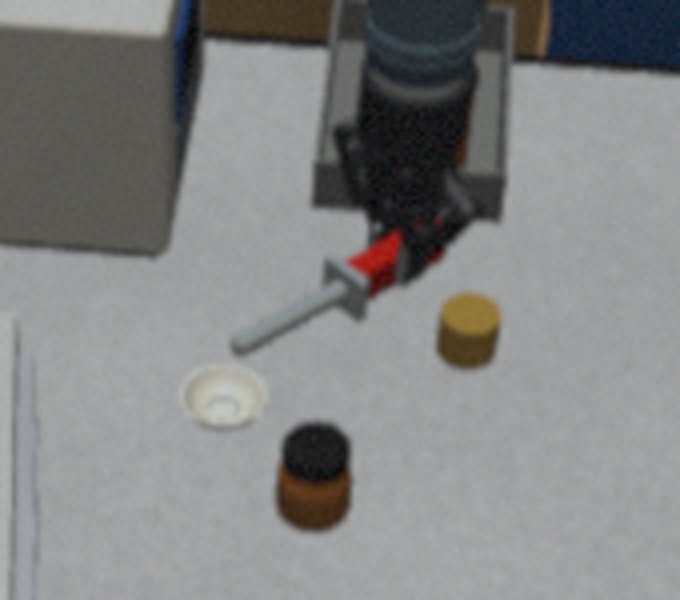

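View pics/f_top.png

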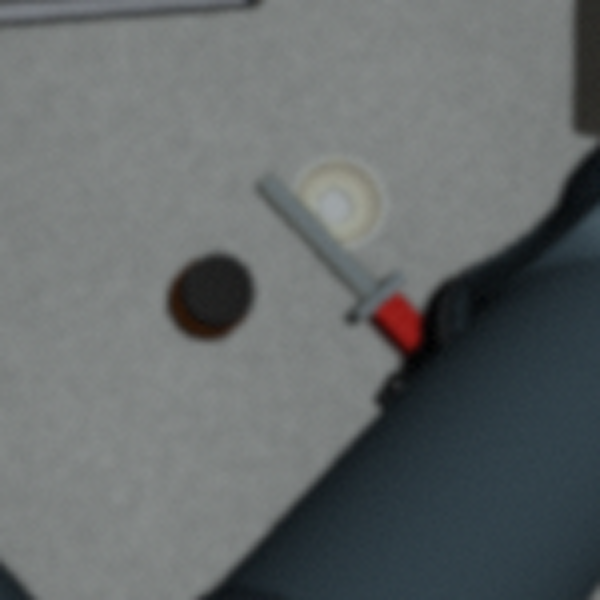

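```bash
python3 - <<'E'
from h import *
ax=np.array([.6924,.7215,0]);g=np.array([.4266,-.3047,.137])
for dz in(0,-.004,-.008):
  for n in M: print(dz,n,proj(n,g+ax*.153+[0,0,dz]).round(1),"collar",proj(n,g+ax*.053+[0,0,dz/3]).round(1))
E
```

```text
0 side [[287.9 146.8]] collar [[314.8 131.6]]
0 top [[365.3 213.7]] collar [[392.4 242.8]]
-0.004 side [[287.8 147.8]] collar [[314.8 131.9]]
-0.004 top [[365. 214.]] collar [[392.3 242.9]]
-0.008 side [[287.8 148.9]] collar [[314.7 132.3]]
-0.008 top [[364.7 214.4]] collar [[392.2 243. ]]
```

```bash
python3 -m handwheel '[[0.015,-0.006,0,4,-1],[0.04,-0.018,0,10,-1],[0.07,-0.03,0,17,-1],[0.1,-0.044,0,24,-1],[0.13,-0.057,0,30,-1],[0.16,-0.07,0,35,-1],[0.18,-0.079,0,36.8,-1],[0.1876,-0.0824,0,36.8,-1],[0.1876,-0.0824,0,36.8,-1],[0.1876,-0.0824,0,36.8,-1]]'
python3 - <<'E'
from h import *
snap("g",{"top":(250,130,400,280),"side":(180,80,350,230)},s=4)
e=robot.state();Rm=R.from_rotvec(e['orientation']).as_matrix();p=e['ee_pos'];print(p,Rm.round(4),np.degrees(np.arctan2(Rm[1,0],Rm[0,0])),e['ft_force'])
t=np.radians(9.4);print("u",p[:2]@[np.cos(t),np.sin(t)]-.645,"v",p[:2]@[-np.sin(t),np.cos(t)]+.1486)
ax=Rm[:,0];g=np.array([p[0],p[1],p[2]+.0132])
for n in M: print(n,"tip",proj(n,g+ax*.153),"collar",proj(n,g+ax*.053))
E
```

```text
time: 14.85
ee_pos: [0.4974, -0.1136, 0.1239]
orientation: [3.123, 0.255, 0.012]
ft_force: [0.1, -0.2, -2.1]
finger_gap: 0.24
[ 0.49741932 -0.113573    0.1239485 ] [[ 0.9868  0.1618  0.0083]
 [ 0.1619 -0.9868 -0.0069]
 [ 0.0071  0.0082 -0.9999]] 9.316187016380315 [ 0.28756085  0.40202455 -2.89478528]
u -0.17280936757335486 v -0.044689450702717765
side tip [[240.06729042 169.80390675]] collar [[277.74087266 169.02296773]]
top tip [[327.26875394 167.03168628]] collar [[330.99334113 204.18013762]]
```

View pics/g_side.png

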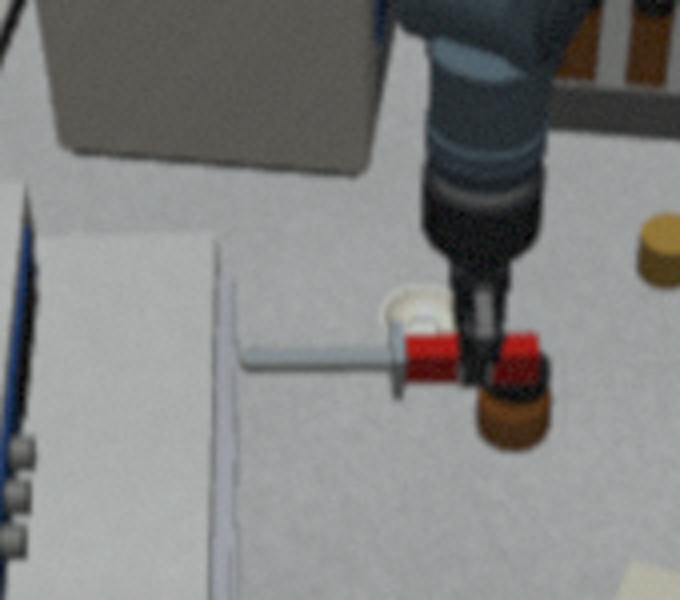

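View pics/g_top.png

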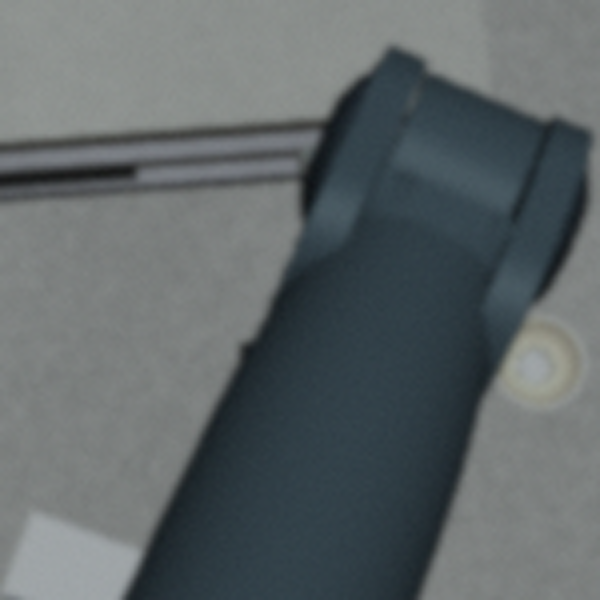

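```bash
python3 -m handwheel '[[0,0,0.015,0,-1],[0,0,0.035,0,-1],[0,0,0.046,0,-1],[0,0,0.047,0,-1],[0,0,0.047,0,-1]]'
python3 - <<'E'
from h import *
snap("i",{"side":(180,80,350,230)},cam=("side",),s=4)
e=robot.state();Rm=R.from_rotvec(e['orientation']).as_matrix();p=e['ee_pos'];print(p,e['ft_force'])
t=np.radians(9.4);print("u",p[:2]@[np.cos(t),np.sin(t)]-.645,"v",p[:2]@[-np.sin(t),np.cos(t)]+.1486, Rm[2,0], np.degrees(np.arctan2(Rm[1,0],Rm[0,0])))
E
```

```text
time: 15.58
ee_pos: [0.498, -0.1141, 0.0771]
orientation: [3.123, 0.254, 0.013]
ft_force: [0.3, -0.2, -1.7]
finger_gap: 0.241
[ 0.49833152 -0.11410123  0.07744376] [-0.07802389 -0.14045391 -3.32167845]
u -0.17199568863576048 v -0.045359572804542586 0.008000658052755145 9.31418053581925
```

View pics/i_side.png

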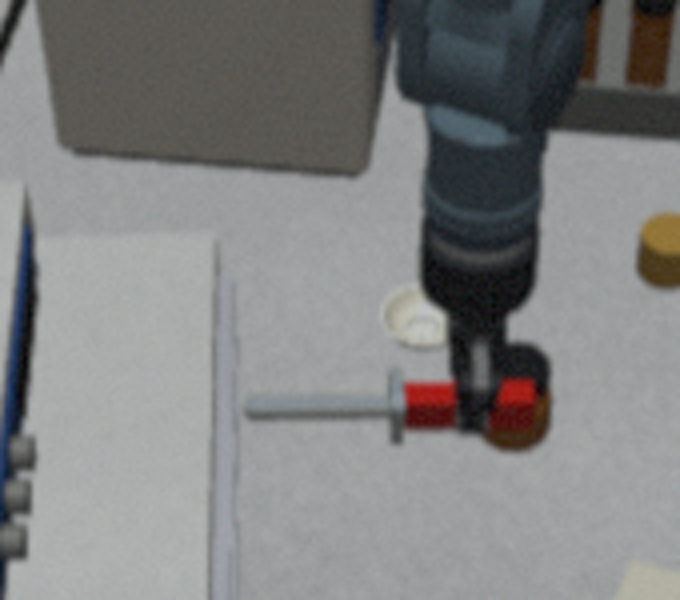

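```bash
python3 -m handwheel '[[0.01,0,0,0,-1],[0.02,0,0,0,-1],[0.03,0,0,0,-1],[0.04,0,0,0,-1],[0.05,0,0,0,-1],[0.05,0,0,0,-1]]'
python3 - <<'E'
from h import *
e=robot.state();p=e['ee_pos'];print(p,e['ft_force'])
t=np.radians(9.4);print("u",p[:2]@[np.cos(t),np.sin(t)]-.645,"v",p[:2]@[-np.sin(t),np.cos(t)]+.1486)
E
```

```text
time: 16.38
ee_pos: [0.5491, -0.1059, 0.0778]
orientation: [3.123, 0.255, 0.016]
ft_force: [0.9, -0.3, -5.9]
finger_gap: 0.236
[ 0.54906081 -0.10585746  0.0777591 ] [ 0.86132727 -0.31646198 -5.86129812]
u -0.1206011579592734 v -0.045511913064511356
```

```bash
python3 -m handwheel '[[0,0,0.002,0,-1],[0,0,0.003,0,-1],[0,0,0.003,0,-1],[0,0,0.003,0,-1]]'
python3 - <<'E'
from h import *
snap("j",{"side":(180,80,350,230)},cam=("side",),s=4)
e=robot.state();p=e['ee_pos'];Rm=R.from_rotvec(e['orientation']).as_matrix();print(p,e['ft_force'],e['moment'],Rm.round(4))
E
```

```text
time: 16.88
ee_pos: [0.5491, -0.106, 0.075]
orientation: [3.123, 0.255, 0.016]
ft_force: [-0.5, -0.8, -2.9]
finger_gap: 0.24
[ 0.54912829 -0.10594478  0.07497608] [ 0.90346096  0.28599551 -3.32782389] [ 0.01293581  0.14117904 -0.02142751] [[ 0.9867  0.1623  0.011 ]
 [ 0.1624 -0.9867 -0.0072]
 [ 0.0096  0.0089 -0.9999]]
```

View pics/j_side.png

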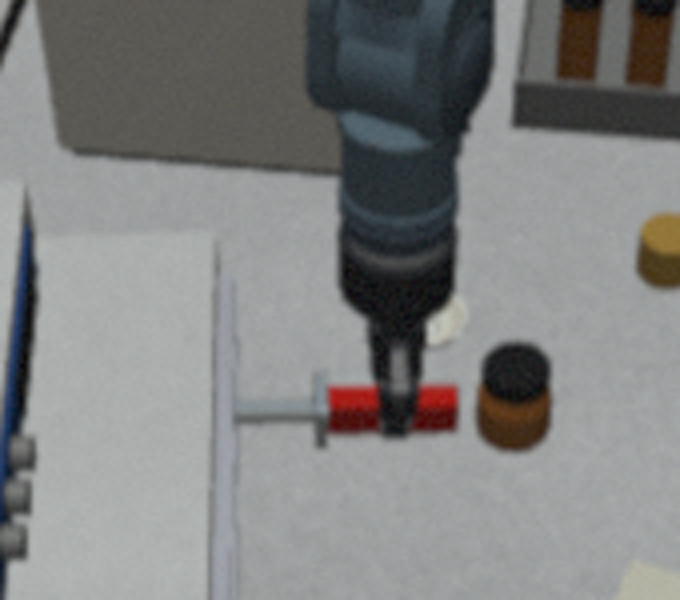

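```bash
python3 -m handwheel '[[0.008,0,0.001,0,-1],[0.015,0,0.001,0,-1],[0.02,0,0.001,0,-1],[0.02,0,0.001,0,-1],[0.02,0,0.001,0,-1]]'; python3 -c "
from h import *
e=robot.state();print(e['ft_force'],e['ee_pos'])"; python3 -m handwheel '[[0.003,0,0,0,-1],[0.004,0,0,0,-1],[0.004,0,0,0,-1]]';python3 -c "
from h import *
e=robot.state();print(e['ft_force'],e['ee_pos'])"
```

```text
time: 17.55
ee_pos: [0.5684, -0.1028, 0.074]
orientation: [3.123, 0.255, 0.015]
ft_force: [-2.9, -0.7, -1.9]
finger_gap: 0.235
[-2.90841999 -0.65468154 -1.89226164] [ 0.56839844 -0.1027543   0.07396121]
time: 17.92
ee_pos: [0.5721, -0.1021, 0.074]
orientation: [3.123, 0.255, 0.014]
ft_force: [-3.8, -1.0, -1.8]
finger_gap: 0.237
[-3.80227109 -1.02050738 -1.82095848] [ 0.57212028 -0.10212781  0.07395803]
```

```bash
python3 -m handwheel '[[0,-0.002,0,0,-1],[0,-0.004,0,0,-1],[0,-0.006,0,0,-1],[0,-0.008,0,0,-1],[0,-0.01,0,0,-1],[0,-0.012,0,0,-1]]'
```

```text
time: 18.68
ee_pos: [0.5714, -0.09, 0.0743]
orientation: [3.123, 0.256, 0.018]
ft_force: [0.5, 0.0, -1.9]
finger_gap: 0.242
```

```bash
python3 -m handwheel '[[0,-0.002,0,0,-1],[0,-0.004,0,0,-1],[0,-0.006,0,0,-1],[0,-0.008,0,0,-1],[0,-0.01,0,0,-1],[0,-0.012,0,0,-1]]'
```

```text
time: 19.42
ee_pos: [0.5706, -0.0817, 0.075]
orientation: [3.117, 0.246, 0.02]
ft_force: [-0.3, -11.4, -2.6]
finger_gap: 0.24
```

```bash
python3 -m handwheel '[[0,0.003,0,-0.2,-1],[0,0.006,0,-0.35,-1],[0,0.007,0,-0.35,-1],[0,0.007,0,-0.35,-1]]'; python3 -c "
from h import *
e=robot.state();p=e['ee_pos'];Rm=R.from_rotvec(e['orientation']).as_matrix();print(e['ft_force'],e['moment'],p,np.degrees(np.arctan2(Rm[1,0],Rm[0,0])),Rm[2,0])
t=np.radians(9.4);print('u',p[:2]@[np.cos(t),np.sin(t)]-.645,'v',p[:2]@[-np.sin(t),np.cos(t)]+.1486)"
```

```text
time: 19.92
ee_pos: [0.5716, -0.0881, 0.075]
orientation: [3.116, 0.257, 0.02]
ft_force: [0.8, -0.1, -3.3]
finger_gap: 0.24
[ 0.76206464 -0.11801021 -3.26814626] [ 0.0201504   0.18851141 -0.00344927] [ 0.57163754 -0.08814851  0.07504422] 9.421925976736876 0.01137449486187876
u -0.09543525123968977 v -0.03172811377554724
```

```bash
python3 -m handwheel '[[0.004,0,0,0,-1],[0.008,0,0,0,-1],[0.012,0,0,0,-1],[0.015,0,0,0,-1],[0.015,0,0,0,-1]]'; python3 -c "
from h import *
e=robot.state();p=e['ee_pos'];Rm=R.from_rotvec(e['orientation']).as_matrix();print(e['ft_force'],p,np.degrees(np.arctan2(Rm[1,0],Rm[0,0])),Rm[2,0])"
```

```text
time: 20.55
ee_pos: [0.5868, -0.0857, 0.0752]
orientation: [3.116, 0.257, 0.02]
ft_force: [-0.3, 0.2, -2.7]
finger_gap: 0.241
[-0.29931056  0.19660991 -2.69627555] [ 0.58678994 -0.08568315  0.07519893] 9.431689819372963 0.011610559479576735
```

```bash
python3 -m handwheel '[[0.005,0,0,0,-1],[0.01,0,0,0,-1],[0.015,0,0,0,-1],[0.018,0,0,0,-1],[0.018,0,0,0,-1]]'; python3 -c "
from h import *
snap('k',{'side':(180,80,350,230)},cam=('side',),s=4)
e=robot.state();p=e['ee_pos'];Rm=R.from_rotvec(e['orientation']).as_matrix();print(e['ft_force'],p,np.degrees(np.arctan2(Rm[1,0],Rm[0,0])),Rm[2,0])"
```

```text
time: 21.18
ee_pos: [0.6048, -0.0827, 0.0754]
orientation: [3.116, 0.257, 0.02]
ft_force: [-0.0, 1.1, -3.2]
finger_gap: 0.234
[ 0.28979519 -0.08062727 -2.98867594] [ 0.6045432  -0.08269834  0.07531822] 9.43560261861493 0.011374823901995778
```

View pics/k_side.png

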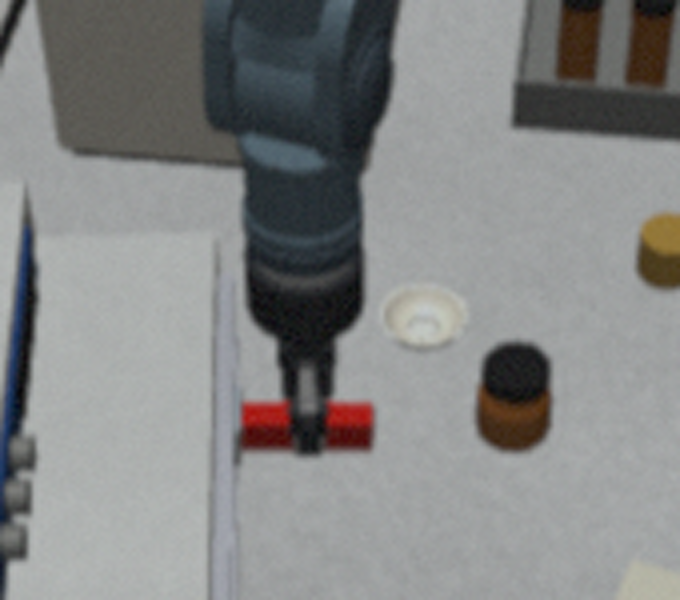

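```bash
python3 -m handwheel '[[0.002,0,0,0,-1],[0.004,0,0,0,-1],[0.006,0,0,0,-1],[0.006,0,0,0,-1]]'; python3 -m handwheel '[[0.001,0,0,0,-1],[0.002,0,0,0,-1],[0.003,0,0,0,-1],[0.003,0,0,0,-1]]'
```

```text
time: 21.72
ee_pos: [0.6107, -0.0817, 0.0754]
orientation: [3.116, 0.257, 0.02]
ft_force: [0.3, 0.3, -2.0]
finger_gap: 0.237
time: 22.22
ee_pos: [0.6113, -0.0815, 0.0749]
orientation: [3.116, 0.257, 0.013]
ft_force: [-6.4, -1.5, -0.1]
finger_gap: 0.237
```

```bash
python3 -m handwheel '[[0.002,0,0,0,-1],[0.004,0,0,0,-1],[0.004,0,0,0,-1],[0.004,0,0,0,-1]]';  python3 -c "
from h import *
e=robot.state();p=e['ee_pos'];Rm=R.from_rotvec(e['orientation']).as_matrix();print(e['ft_force'],e['moment'],p,np.degrees(np.arctan2(Rm[1,0],Rm[0,0])),Rm[2,0])
t=np.radians(9.4);print('u',p[:2]@[np.cos(t),np.sin(t)]-.645,'v',p[:2]@[-np.sin(t),np.cos(t)]+.1486)"
```

```text
time: 22.72
ee_pos: [0.6113, -0.0815, 0.074]
orientation: [3.115, 0.255, 0.001]
ft_force: [-9.5, -3.1, 1.7]
finger_gap: 0.24
[-9.51522201 -3.0571514   1.67145117] [-0.47792649  1.79690226  0.01995821] [ 0.61129704 -0.08150497  0.07401074] 9.372831013112638 -0.0007221640793664313
u -0.055223237367863054 v -0.03165121063323173
```

```bash
python3 -m handwheel '[[0.001,0,0.001,0,-1],[0.001,0,0.002,0,-1],[0.001,0,0.003,0,-1],[0.001,0,0.003,0,-1]]'; python3 -c "
from h import *
e=robot.state();p=e['ee_pos'];Rm=R.from_rotvec(e['orientation']).as_matrix();print(e['ft_force'],e['moment'],p,Rm[2,0])"
```

```text
time: 23.22
ee_pos: [0.6111, -0.0816, 0.0723]
orientation: [3.115, 0.256, -0.001]
ft_force: [-8.7, -0.7, 8.5]
finger_gap: 0.237
[-8.69141259 -0.67137385  8.48741578] [-0.0669775   1.35375757  0.09192041] [ 0.61114995 -0.08161406  0.07225756] -0.00229540374923045
```

```bash
python3 -m handwheel '[[0,0,-0.0005,0,-0.3],[0,0,-0.0005,0,0],[0,0,-0.0005,0,0.3],[0,0,-0.0005,0,0.5],[0,0,-0.0005,0,0.5],[0,0,-0.0005,0,0.5]]' ; python3 -c "
from h import *
snap('l',{'side':(180,80,350,230)},cam=('side',),s=4);print(robot.state()['ft_force'])"
```

```text
time: 23.98
ee_pos: [0.6112, -0.0816, 0.0727]
orientation: [3.115, 0.256, -0.001]
ft_force: [-0.0, 0.8, -0.1]
finger_gap: 0.749
[ 0.10290565 -0.64734082 -0.48592319]
```

View pics/l_side.png

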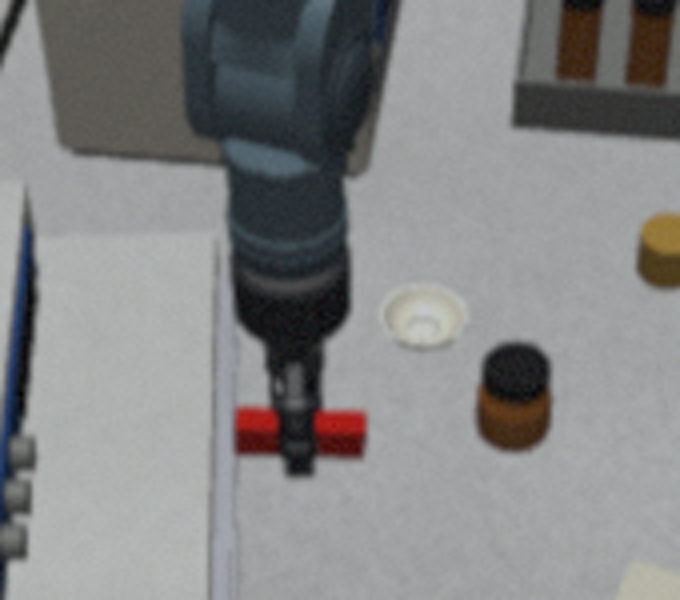

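Released; the handle is seated against the panel (pixel ~(239,430) in the crop). Retreat straight up, then away to the right for a clear view.

```bash
python3 -m handwheel '[[0,0,-0.02,0,0.5],[0,0,-0.06,0,0.5],[0,0,-0.11,0,0.5],[0,0,-0.16,0,0.5],[-0.05,0.02,-0.17,0,0.5],[-0.1,0.06,-0.17,0,0.5],[-0.13,0.11,-0.17,0,0.5],[-0.15,0.16,-0.17,0,0.5],[-0.17,0.21,-0.17,0,0.5],[-0.17,0.26,-0.17,0,0.5],[-0.17,0.29,-0.17,0,0.5],[-0.17,0.29,-0.17,0,0.5],[-0.17,0.29,-0.17,0,0.5]]'; python3 -c "
from h import *
snap('m',{'side':(180,80,350,230),'top':(220,130,370,280)},s=4);snap('mf')
print(robot.state()['ft_force'])
t=np.radians(9.4)
for q in ('bar_handle','shutter_tab','slot'):
    o={}
    for n in M:
        r=place_of(q,n)
        if r:o[n]=r[0]['at']
    if len(o)==2:
        X=tri(o['side'],o['top']);print(q,X.round(4),'u',X[:2]@[np.cos(t),np.sin(t)]-.645,'v',X[:2]@[-np.sin(t),np.cos(t)]+.1486)
"
```

```text
time: 25.65
ee_pos: [0.4905, -0.3919, 0.2477]
orientation: [3.115, 0.256, -0.002]
ft_force: [0.0, 0.3, -0.1]
finger_gap: 0.748
[-0.40371935 -0.66587013  0.58481875]
bar_handle [ 0.6133 -0.0882  0.0773] u -0.054325003050692544 v -0.03855619544724695
shutter_tab [0.61   0.1287 0.1104] u -0.02219619495167735 v 0.1759503734710079
slot [ 0.6659 -0.0426  0.0819] u 0.005010244201803515 v -0.002221106581698884
```

View pics/m_side.png

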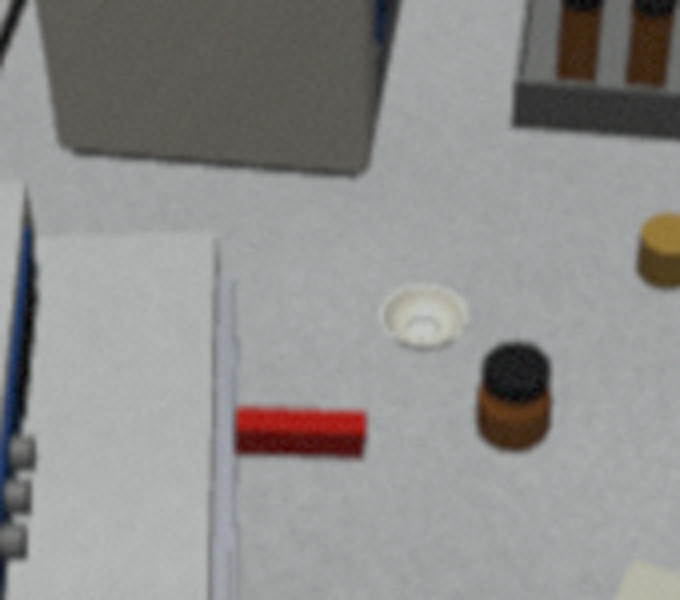

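View pics/m_top.png

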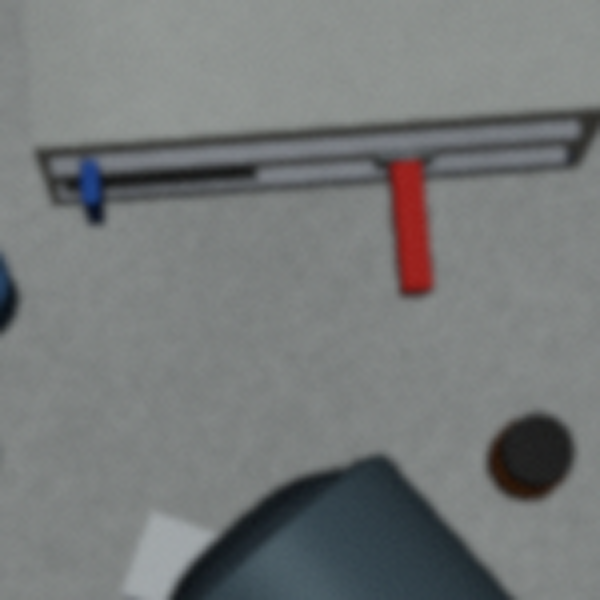

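View pics/mf_top.png

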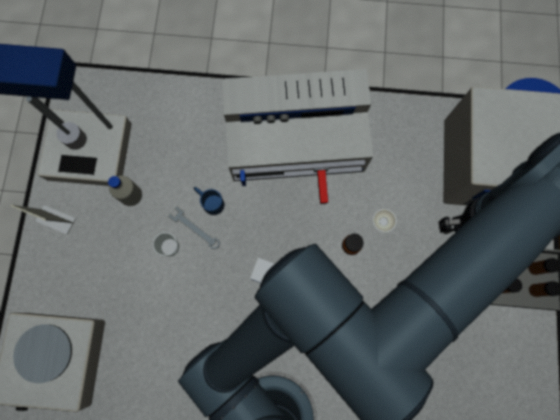

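```bash
python3 - <<'E'
from h import *
t=np.radians(9.4)
vision.camera('side');cv2.imwrite('pics/n_side.png',vision.camera('side'))
for f,z in (("g",.137),("i",.0906),("j",.088),("k",.0885),("l",.0855),("m",.0855)):
    im=cv2.imread(f"pics/{f}_side.png").astype(int);b,g,r=im[...,0],im[...,1],im[...,2]
    m=((r>100)&(g<60)&(b<60));ys,xs=np.nonzero(m)
    cy=int(np.median(ys));row=r[cy-4:cy+5,:].mean(0)-g[cy-4:cy+5,:].mean(0)
    i=np.nonzero(row>60)[0]; px=(i.max()+.5)/4+180; y=80+cy/4; px0=(i.min()+.5)/4+180
    X=onz("side",(px,y),z);print(f,px0,px,y,"rear end u",X[:2]@[np.cos(t),np.sin(t)]-.645)
E
```

```text
g 281.625 314.625 167.0 rear end u -0.21857594163752786
i 281.375 313.875 178.75 rear end u -0.21938082786976515
j 262.375 294.125 180.0 rear end u -0.1651688968990384
k 240.625 273.125 184.0 rear end u -0.10705799775618974
l 239.125 271.375 185.75 rear end u -0.1021565995871846
m 239.125 271.375 185.75 rear end u -0.1021565995871846
```

```bash
python3 -m handwheel '[[0.01,-0.03,0,0,-1],[0.03,-0.08,0,0,-1],[0.04,-0.13,0,0,-1],[0.06,-0.18,0,0,-1],[0.075,-0.23,0,0,-1],[0.085,-0.27,0,0,-1],[0.09,-0.286,0,0,-1],[0.09,-0.286,0.03,0,-1],[0.09,-0.286,0.08,0,-1],[0.09,-0.286,0.13,0,-1],[0.09,-0.286,0.155,0,-1],[0.09,-0.286,0.167,0,-1],[0.09,-0.286,0.167,0,-1],[0.09,-0.286,0.167,0,-1]]' 30; python3 -c "
from h import *
snap('o',{'side':(180,80,350,230)},cam=('side',),s=4)
e=robot.state();p=e['ee_pos'];print(e['ft_force'],p)
t=np.radians(9.4);print('u',p[:2]@[np.cos(t),np.sin(t)]-.645,'v',p[:2]@[-np.sin(t),np.cos(t)]+.1486)"
```

```text
time: 28.0
ee_pos: [0.5342, -0.099, 0.0774]
orientation: [3.114, 0.255, 0.002]
ft_force: [-0.2, 0.2, 0.0]
finger_gap: -0.001
[-0.12225419 -0.02901944 -0.12755619] [ 0.53423351 -0.09897484  0.07750738]
u -0.134105253778671 v -0.03630002584454364
```

View pics/o_side.png

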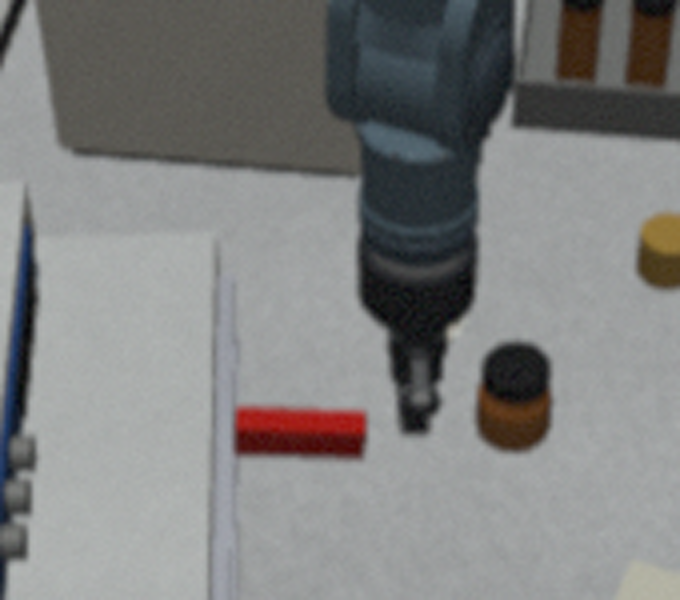

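```bash
python3 -m handwheel '[[0.005,-0.0045,0,0,-1],[0.01,-0.0045,0,0,-1],[0.015,-0.0045,0,0,-1],[0.018,-0.0045,0,0,-1],[0.02,-0.0045,0,0,-1],[0.022,-0.0045,0,0,-1],[0.022,-0.0045,0,0,-1]]'; python3 -m handwheel '[[0.001,0,0,0,-1],[0.002,0,0,0,-1],[0.003,0,0,0,-1],[0.003,0,0,0,-1]]'
```

```text
time: 28.92
ee_pos: [0.5546, -0.0909, 0.0772]
orientation: [3.114, 0.255, 0.001]
ft_force: [-2.1, -0.4, 0.6]
finger_gap: 0.003
time: 29.42
ee_pos: [0.5548, -0.0905, 0.0765]
orientation: [3.113, 0.255, -0.007]
ft_force: [-6.9, -1.0, 3.2]
finger_gap: 0.0
```

```bash
python3 -m handwheel '[[-0.01,0,0,0,-1],[-0.03,0,0,0,-1],[-0.04,0,-0.04,0,-1],[-0.04,0,-0.1,0,-1],[-0.04,0,-0.16,0,-1],[-0.05,0.05,-0.17,0,-1],[-0.07,0.11,-0.17,0,-1],[-0.09,0.17,-0.17,0,-1],[-0.1,0.23,-0.17,0,-1],[-0.1,0.28,-0.17,0,-1],[-0.1,0.28,-0.17,0,-1],[-0.1,0.28,-0.17,0,-1]]'; python3 -c "
from h import *
snap('q',{'side':(180,80,350,280),'top':(190,130,340,280)},s=3)
print(robot.state()['ft_force'])
for q in ('jar','dish','weight','mug','beaker','flask','tubebox'):
    r=place_of(q,'side');print(q,[np.round(r[0]['at'],1) if r else None])"
```

```text
time: 30.92
ee_pos: [0.5022, -0.3797, 0.2519]
orientation: [3.114, 0.254, -0.007]
ft_force: [-0.5, 0.3, -0.2]
finger_gap: -0.002
[ 0.4700466   0.53355027 -0.07076365]
jar [array([308. , 186.2])]
dish [None]
weight [array([344.9, 147.2])]
mug [array([260.7, 300.4])]
beaker [array([313.1, 350. ])]
flask [array([241.9, 402.3])]
tubebox [array([340.1, 246.8])]
```

View pics/q_side.png

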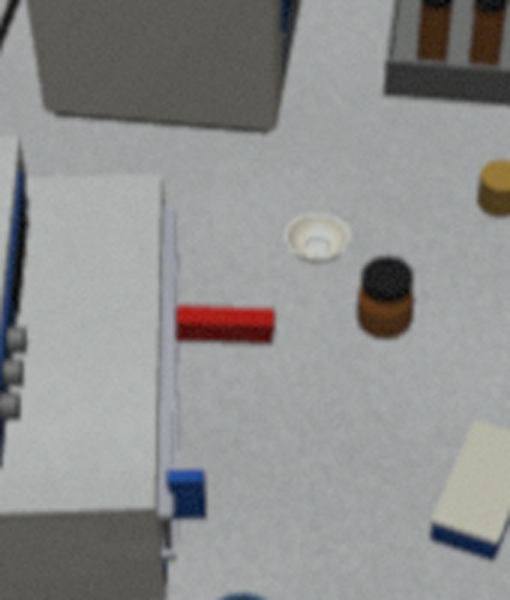

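View pics/q_top.png

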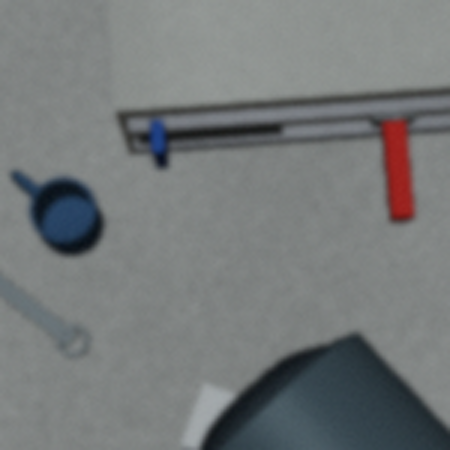

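The bar is home, the shutter is open, and the arm is touching nothing. Nothing else on the bench looks moved.

```bash
python3 -c "
from station import robot
print(robot.close_job())"
```

```text
the job is handed in; nothing more can be done
None
```

The lock bar is fully home in the carriage plate, the shutter is open, and I handed the job in at about 31 s. No verdict was reported.

- **Shutter:** I slid it 135 mm to its stop. The last pictures show the tab still at the open end.
- **Finding the hole:** I pressed the bar's tip lightly on the hidden plate at about 3–4 N and swept sideways. The push force then fell to zero and a side force rose, so the tip had dropped into the hole, about 32 mm to the right of the slot's middle.
- **Seating:** The bar slid in freely until the collar stopped against the panel at about 9 N. I let it down onto the slot floor and let go.

**Checks:**
- **Bar depth:** A camera estimate of the handle's rear end put the bar about 2 mm short of home. I pushed the handle end with closed fingers at about 7 N and it moved only about 0.2 mm, so I take it as seated.
- **Other objects:** In the last side picture the network found every bench object except the dish and the wrench, which I didn't query. I didn't compare positions closely for most of them, but the pictures show nothing displaced. I saw the dish standing in its place in the picture myself.
- **Slot edge:** On the way in, the bar briefly rubbed the top of the slot at about 3 N, and I lowered it straight away.

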